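Find the heavy side of a rotor on the balancing stand and hold it heavy side down

TASK

One side of the disc rotor standing in the black block is heavier, but nothing on it shows which. Gently rest its shaft in the two yellow-lined vee notches of the blue and aluminium balancing stand, let go and let it come to rest; then turn it well round by hand (a tenth of a turn or more), let go so that it swings freely, and let it come to rest again: the heavy side is then at the bottom. Without letting the disc turn, grip it, lift it straight up clear of the notches by at least 50 mm with its shaft level, and finish while still holding it there above the stand, heavy side down; do not drop the rotor, and leave the weights and vials where they are.

Things in the scene. Friction and masses are not known exactly. Their poses are not given: they have to be found in the camera images.
- rotor: Rotor, 0.39 kg: bare aluminium disc 80 mm across, 16 mm thick, on a steel shaft 8 mm thick, 130 mm long, 57 mm of it out of each face. Origin: disc centre; y along the shaft. Hidden heavy spot 28 mm from the axis, at a new angle every time, unrelated to the black bores, the red marks or the x, z axes. Grip from above across the faces (16 mm), tips 8 mm or more above the shaft's axis.
- stand: Balancing stand, fixed: blue base 100 (x) x 130 (y) x 12 mm; two aluminium uprights 10 mm thick, 50 mm wide in x, up to 127 mm tall, centred at y = -48 and +48 mm (86 mm clear between). Origin under the middle of the base, on the bench; z up. Each upright has a 90 degree vee notch, open upward, 32 mm wide at the mouth, lined with slick yellow plastic.
- stand_seat (a point): Where the rotor's origin lies when seated: midway between the notches, 115 mm above the stand's origin; the shaft lies along y. Seated, the rotor turns easily: let go, its heavy side falls, swings and stops within 3 s, within 10 degrees of straight down (now and then the first rest is heavy side up). To turn it, grip the disc's top lightly and move in an arc about the shaft; the hand may stay upright.
- storage_block: Black foam block fixed to the bench, 110 (x) x 64 (y) x 36 mm, with a slot 20 mm wide along x in which the lower half of the disc stands; origin under its middle, z up. At the start the rotor stands in it on its rim, shaft level along the block's y, centre 48 mm above the bench. A tall glazed cabinet stands behind the work from x = 0.64 m, y = -0.02 to 0.36 m: keep the hand clear.
- weight_200g: Bystander, to be left alone: bright steel button weight, 30 mm across, 52 mm tall; origin under its middle.
- weight_100g: Bystander, to be left alone: bright steel button weight, 24 mm across, 42 mm tall; origin under its middle.
- weight_50g: Bystander, to be left alone: bright steel button weight, 18 mm across, 34 mm tall; origin under its middle.
- vial_red: Bystander, to be left alone: glass vial with a red cap, 25 mm across, 54 mm tall; origin under its middle.
- vial_blue: Bystander, to be left alone: glass vial with a blue cap, 25 mm across, 54 mm tall; origin under its middle.

How it is judged:
By the outcome, as a careful person would: the job done as asked, in the order asked, and still so for the second after the job is handed in, while the arm keeps its last pose, push and grip.
It also fails if it takes over 72 s, if anything falls off the work surface, if the arm or the gripper's body presses on something with over 40 N, if the wrist force passes 120 N, or if a joint passes its speed limit or range.

ROBOT

A 6-joint arm with a two-finger parallel gripper is mounted at the origin on a cart in front of the work surface, level with it; the furniture and walls round the work are solid. World frame = base frame: x ahead of the robot, y to its left, z up, the work surface at z = 0. Lengths are in m, angles in rad, forces in N, time in s.
With the tool pointing down it reaches from about 0.275 to 1 m from the base axis. Payload 8.4 kg.
Tool frame: the origin (TCP) lies midway between the tips of the shut fingers; the grasp point (between the pads) lies 19 mm behind it (bot.grasp_offset is the distance from the TCP to the grasp point, in m); z points along the fingers, x is the direction in which the jaws open and shut, and the axes are right-handed (so a half turn about z gives the same grasp; the last joint's range is limited). The gripper opens to 85 mm and grips with 20 to 120 N. Pads are 22 mm wide; open, the fingers measure 114 mm over their backs; the gripper's body (76 mm by 85 mm) begins 54 mm behind the grasp point. The pads swing forward as they close: fully open they stand 13 mm farther back than shut.
Start: joints at [-1.205, 0.353, 1.633, -0, 1.155, -0.002], TCP at [0.225, -0.583, 0.231] pointing down, gripper open.
Joint ranges: [-2.63, 2.63], [-0.92, 2.1], [0.06, 2.66], [-1.3, 4.44], [0, 2.69], [-3.02, 3.02]. Speed limits (rad/s): [2.22, 2.22, 2.79, 3.14, 3.14, 3.14].

INTERFACE

Orientations are given as a unit quaternion [w, x, y, z].
In Python, from rig import bot gives the robot as it stands. Calls block until the motion is done:
- bot.move_pose(position, orientation): joint-space move of the TCP to a pose.
- bot.move_linear(position, attitude=None, velocity=0.15): straight line of the TCP; attitude=None keeps the orientation; velocity is the mean speed in m/s.
- bot.move_joints(angles): joint-space move.
- bot.move_gripper(opening, force=None): finger opening in m; force is the grip in N (None keeps the last); returns when the fingers have stopped.
- bot.hold(seconds).
- bot.solve_ik(position, orientation): joint angles nearest the present ones, or None.
- bot.get_state(): the state.
- bot.camera(name): name is "side" or "top"; returns a dict with "frame" (400x640x3 uint8, blue, green, red), "intrinsics" (3x3 intrinsics, pixels), "R" (3x3) and "t" (3): a world point X has camera coordinates R X + t. Camera axes: x right, y down, z forward; pixel columns grow to the right and rows downward; lengths in m; the calibration is good to about 2 mm. A picture is of the moment at which its call begins. There is no depth.
A pose or a line that the arm cannot do raises bot.IKError and nothing moves.
- bot.hand_in(): hands the job in, once; it reports no verdict.
The state is a dict: "clock": time; "qpos": joint angles; "qd": joint speeds; "joint_torque": joint torques, N m; "ee_pos": TCP position; "orientation": TCP orientation; "ft_force": force on the tool from outside, world axes, zero at the start; "torque": the same for the moment, N m; "finger_gap": finger opening in m.
Only numpy, scipy, OpenCV 4.12 (cv2) and the standard library are available. Lean on these libraries where they do the work, as an engineer would, in place of code of your own. Each camera call takes 0.05 s, during which the arm holds its last target. There are 200 camera calls.

## Working session

There is one attempt and no reset: what is moved stays moved. The work goes in short steps, each a Python script; the robot and the scene stay as the last script left them, time stands still between calls to the robot, and variables do not carry over. Pictures are saved under pics/ and viewed, about 8 in all and at most 12, crops included, and the job is handed in when it is done.

```bash
mkdir -p pics; ls
python3 - <<'E'
from rig import bot
import cv2,numpy as np,json
for n in("side","top"):
    c=bot.camera(n);cv2.imwrite(f"pics/{n}0.png",c["frame"])
    print(n,np.array(c["intrinsics"]).tolist(),np.round(c["R"],4).tolist(),np.round(c["t"],4).tolist())
s=bot.get_state();print(s["clock"],s["orientation"],s["ee_pos"],s["finger_gap"],bot.grasp_offset)
E
```

```text
pics
side [[380.6757968985381, 0.0, 314.38549066016043], [0.0, 380.6757968985381, 202.00862230596218], [0.0, 0.0, 1.0]] [[0.9576, -0.288, -0.0114], [-0.1883, -0.5951, -0.7813], [0.2182, 0.7502, -0.6241]] [-0.5021, 0.2347, 0.8119]
top [[443.68010937519205, 0.0, 317.94158190000974], [0.0, 443.68010937519205, 201.992150688465], [0.0, 0.0, 1.0]] [[0.0181, -0.9997, -0.0164], [-0.999, -0.0174, -0.0414], [0.0411, 0.0171, -0.999]] [0.129, 0.5739, 1.1684]
0.1 [-3.61365408e-04  8.24480926e-01 -5.65889389e-01 -5.21661763e-04] [ 0.22455351 -0.58280263  0.23062734] 0.08547106847851488 0.0187
```

View pics/side0.png

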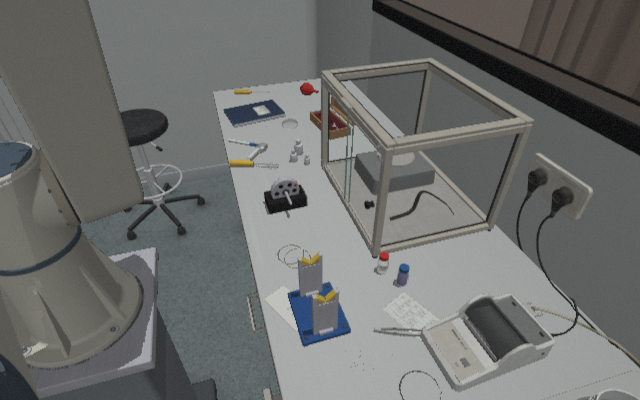

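View pics/top0.png

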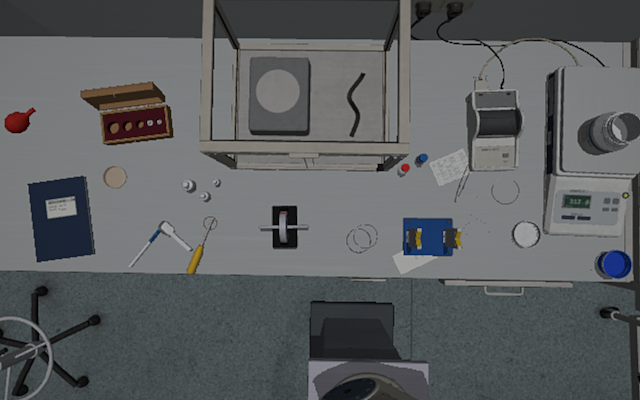

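The side view shows the rotor in its block near (286,195) and the stand near (319,300). In the top view the rotor is near (285,227) and the stand near (430,237), both roughly aligned to world y. I'll enlarge the top view to get the poses.

Run:
```python
import cv2,numpy as np
t=cv2.imread("pics/top0.png");s=cv2.imread("pics/side0.png")
r=lambda im,x,y,w,h,k:cv2.resize(im[y:y+h,x:x+w],None,fx=k,fy=k,interpolation=cv2.INTER_CUBIC)
a=r(t,255,197,60,60,5);b=r(t,395,207,80,60,5)   # 300, 400 wide
c=r(s,255,170,60,60,5);d=r(s,280,245,80,105,4)  #
top=np.hstack([a,b])
cv2.imwrite("pics/crop_top.png",top)
```

```text
(no output)
```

View pics/crop_top.png

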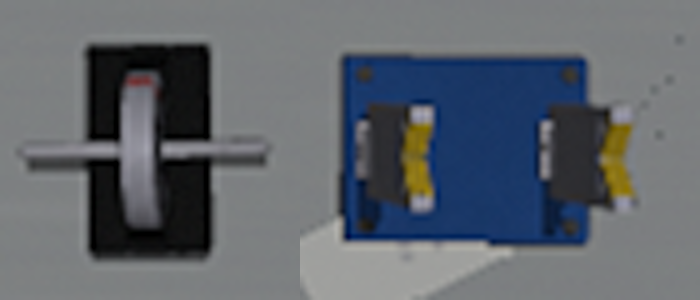

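```bash
cat > h.py <<'E'
from rig import bot
import cv2,numpy as np
def cast(c,u,v,z):
    K,R,t=map(np.array,(c["intrinsics"],c["R"],c["t"])); C=-R.T@t
    d=R.T@np.linalg.solve(K,[u,v,1.]); return C+d*(z-C[2])/d[2]
def proj(c,X):
    p=np.array(c["intrinsics"])@(np.array(c["R"])@np.array(X)+c["t"]); return p[:2]/p[2]
E
python3 - <<'E'
from h import *
c=bot.camera("top");s=bot.camera("side")
A=lambda x,y:(255+(x+.5)/5-.5,197+(y+.5)/5-.5)
B=lambda x,y:(395+(x-300+.5)/5-.5,207+(y+.5)/5-.5)
e=[cast(c,*A(*p),.048) for p in((20,152),(268,148))];print("shaft",np.round(e,4).tolist(),np.mean(e,0),np.linalg.norm(e[0]-e[1]))
b=[cast(c,*A(*p),.036) for p in((88,45),(210,45),(90,258),(210,257))];print("block",np.round(b,4).tolist(),np.mean(b,0))
d=[cast(c,*A(*p),.088) for p in((142,148),)];print("disc top",d)
b=[cast(c,*B(*p),.012) for p in((345,56),(586,58),(345,241),(588,243))];print("base",np.round(b,4).tolist(),np.mean(b,0))
v=[cast(c,*B(*p),.109) for p in((418,157),(617,157))];print("vee",np.round(v,4).tolist(),np.mean(v,0))
m=np.mean(e,0);st=np.mean(b,0);st[2]=.115
print(proj(s,m),proj(s,st),[proj(s,st+[0,y,-.006]) for y in(-.053,.053)])
fr=s["frame"]
r=lambda x,y,w,h,k:cv2.resize(fr[y:y+h,x:x+w],None,fx=k,fy=k,interpolation=cv2.INTER_CUBIC)
cv2.imwrite("pics/crop_side.png",np.hstack([r(255,165,70,60,5),r(280,250,80,60,5)]))
E
```

```text
shaft [[0.5027, 0.2907, 0.048], [0.5071, 0.1626, 0.048]] [0.50493019 0.22666578 0.048     ] 0.12820434754823498
block [[0.559, 0.2582, 0.036], [0.5601, 0.1944, 0.036], [0.4481, 0.2547, 0.036], [0.4498, 0.1922, 0.036]] [0.50425526 0.22486786 0.036     ]
disc top [array([0.50653621, 0.22387003, 0.088     ])]
base [[0.5335, -0.0887, 0.012], [0.5348, -0.216, 0.012], [0.4358, -0.0897, 0.012], [0.4372, -0.2176, 0.012]] [ 0.48531926 -0.15299398  0.012     ]
vee [[0.4843, -0.1075, 0.109], [0.4861, -0.2037, 0.109]] [ 0.4851622  -0.15559972  0.109     ]
[284.1240275  190.27010159] [317.17843288 277.25320681] [array([325.71865964, 300.98843444]), array([309.55511609, 259.8332233 ])]
```

View pics/crop_side.png

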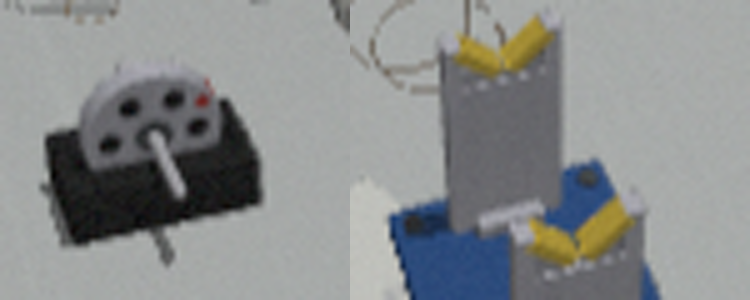

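The measurements agree. The shaft measures 128 mm against 130, and the predicted near-vee position in the side view is within 1 px. Next I'll grasp the rotor.

```bash
cat >> h.py <<'E'
from scipy.spatial.transform import Rotation as Rn
def quat(yaw,tilt=0.):
    """tool down, x axis along -y turned by yaw; tilt rotates about the shaft axis (y), + leans hand top to +x"""
    x=np.array([np.sin(yaw),-np.cos(yaw),0]);z=np.array([0,0,-1.]);M=np.stack([x,np.cross(z,x),z],1)
    q=(Rn.from_rotvec(-x*tilt)*Rn.from_matrix(M)).as_quat(); return q[[3,0,1,2]]
def st(msg=""):
    s=bot.get_state();print(msg,"t",round(s["clock"],2),"p",np.round(s["ee_pos"],4),"F",np.round(s["ft_force"],2),"gap",round(s["finger_gap"],4));return s
E
python3 - <<'E'
from h import *
ax=np.array([.505,.2255,.048]);q=quat(.03)
print(bot.solve_ik(ax+[0,0,.15],q),bot.solve_ik([.485,-.154,.2],quat(.013)))
for a in(-60,60):
    t=np.radians(a);print(a,bot.solve_ik(np.array([.485,-.154,.115])+.012*np.array([np.sin(t),0,np.cos(t)]),quat(.013,t)))
bot.move_pose(ax+[0,0,.16],q);st("above")
bot.move_gripper(.05,30)
bot.move_linear(ax+[0,0,.012],velocity=.12);st("down")
bot.move_gripper(.0,60);st("grip")
bot.move_linear(ax+[0,0,.05],velocity=.08);st("lift")
c=bot.camera("side");cv2.imwrite("pics/lift.png",cv2.resize(c["frame"][90:240,210:370],None,fx=4,fy=4,interpolation=cv2.INTER_CUBIC))
E
```

```text
[ 4.17256220e-01  2.77485491e-01  1.82157178e+00 -4.44089210e-16
  1.04253538e+00  1.95805255e+00] [-3.10404691e-01  2.07798016e-01  1.91029361e+00 -4.44089210e-16
  1.02350103e+00  1.24739164e+00]
-60 [-0.73223647  0.51537833  2.59330033  2.38301239  1.02315606 -1.54465419]
60 [-0.18917471  0.91524311  1.31185    -0.18805291  1.94662851  1.39892908]
above t 3.2 p [0.5053 0.225  0.208 ] F [ 0.29 -0.56  0.24] gap 0.0855
down t 5.03 p [0.5055 0.2257 0.0607] F [-0.72  0.24 -0.23] gap 0.0499
grip t 5.42 p [0.5053 0.2256 0.0606] F [-1.03 -1.12  6.18] gap 0.0152
lift t 6.05 p [0.5049 0.2255 0.0981] F [ 0.53  0.04 -4.52] gap 0.0148
```

View pics/lift.png

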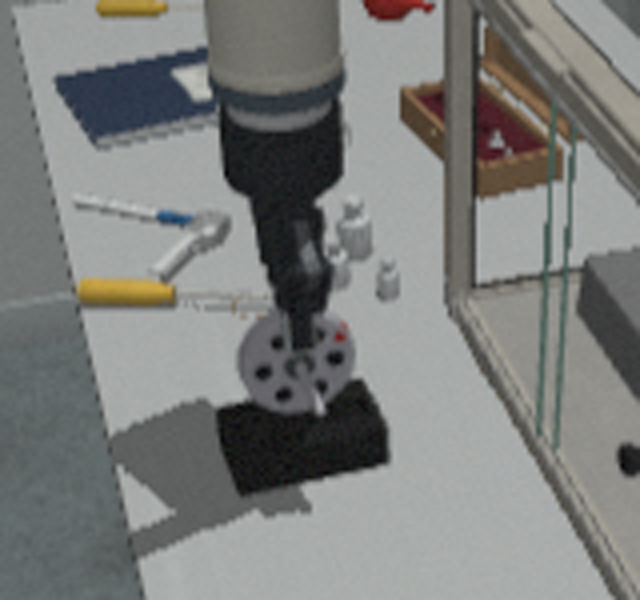

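The rotor is gripped and out of the block, with the shaft end at about (320,410) in the crop. Next is the carry to above the stand and a check of the shaft ends there.

Run:
```python
from h import *
ax=np.array([.505,.2255,.048])
bot.move_linear(ax+[0,0,.17],velocity=.15)
seat=np.array([.485,-.154,.115])
bot.move_pose(seat+[0,0,.10],quat(.013));
bot.move_linear(seat+[0,0,.045],velocity=.1);s=st("above stand")
a=np.array(s["ee_pos"])-[0,0,.0123]
out=[]
for n in("top","side"):
    c=bot.camera(n)
    for y in(-.065,.065):print(n,y,np.round(proj(c,a+[-.013*y,y,0]),1))
    print("vee",[np.round(proj(c,seat+[-.013*y,y,-.006]),1).tolist() for y in(-.053,.053)])
    u,v=map(int,proj(c,seat+[0,0,.0]));u-=50;v-=55
    out.append(cv2.resize(c["frame"][v:v+100,u:u+100],None,fx=4,fy=4,interpolation=cv2.INTER_CUBIC));print(n,"crop origin",u,v)
cv2.imwrite("pics/above.png",np.hstack(out))
```

```text
above stand t 9.17 p [ 0.4854 -0.1539  0.1603] F [ 0.45  0.88 -3.01] gap 0.0148
top -0.065 [469.5 238.7]
top 0.065 [413.7 238.4]
vee [[459.4, 238.2], [415.5, 237.9]]
top crop origin 388 183
side -0.065 [328.7 292.8]
side 0.065 [307.3 242.5]
vee [[326.1, 301.4], [309.2, 260.3]]
side crop origin 267 222
```

View pics/above.png

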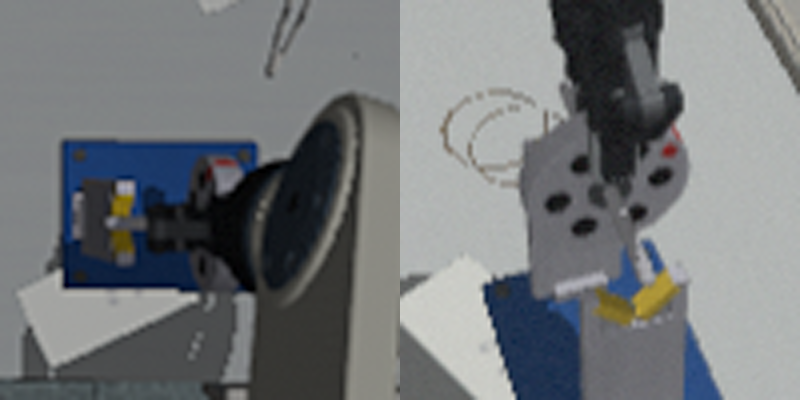

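The shaft ends match the prediction within 2 px: top (415,238.6), side near end (328,291). Next I'll lower in small steps until the wrist force shows contact, then release.

Run:
```python
from h import *
seat=np.array([.485,-.154,.115])
F=lambda:np.mean([(bot.hold(.02),bot.get_state()["ft_force"])[1] for _ in range(5)],0)
bot.move_linear(seat+[0,0,.0177],velocity=.06);bot.hold(.2);f0=F();print(f0)
z=.0177
while z>.0085:
    z-=.001;bot.move_linear(seat+[0,0,z],velocity=.02);bot.hold(.05);f=F();print(round(z,4),np.round(f-f0,2))
    if f[2]-f0[2]>2.0:break
s=st("seat")
c=bot.camera("side");cv2.imwrite("pics/seat.png",cv2.resize(c["frame"][225:325,265:365],None,fx=5,fy=5,interpolation=cv2.INTER_CUBIC))
```

```text
[ 0.18206384  0.05976656 -3.99772203]
0.0167 [-0.12  0.19  0.33]
0.0157 [-0.04  0.37  0.36]
0.0147 [-0.22 -0.18  0.13]
0.0137 [-0.88 -0.09 -0.31]
0.0127 [-4.48 -0.02  5.68]
seat t 12.07 p [ 0.4847 -0.1541  0.1278] F [-4.08  0.16  0.67] gap 0.015
```

View pics/seat.png

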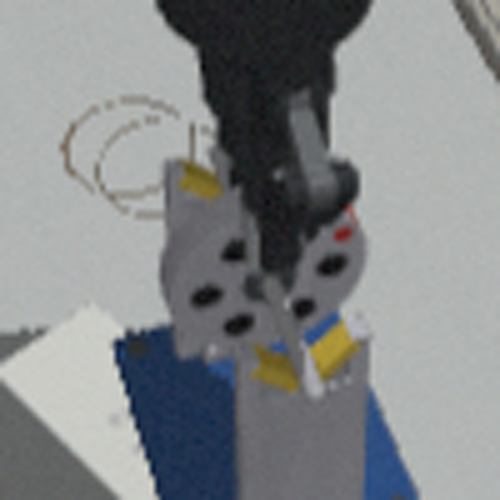

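Contact came at the expected height, and the shaft is in the vee at about (305,370) in the crop. The push of 4.5 N towards -x means the rotor sits slightly too far in +x. I'll shift it, then release.

Run:
```python
from h import *
p=np.array([.485,-.154,.115+.0127])
F=lambda:np.mean([(bot.hold(.02),bot.get_state()["ft_force"])[1] for _ in range(5)],0)
for i in range(5):
    p[0]-=.0006;bot.move_linear(p,velocity=.02);bot.hold(.05);f=F();print(np.round(p,4),np.round(f,2))
    if abs(f[0])<1.2 : break
for i in range(4):
    if f[2]>-1.5:break
    p[2]-=.0006;bot.move_linear(p,velocity=.02);bot.hold(.05);f=F();print(np.round(p,4),np.round(f,2))
bot.move_gripper(.032,20);st("open")
np.save("p.npy",p)
c=bot.camera("side");a=c["frame"]
bot.hold(2.8);b=bot.camera("side")["frame"]
st()
cv2.imwrite("pics/rest1.png",np.hstack([cv2.resize(x[235:315,275:355],None,fx=5,fy=5,interpolation=cv2.INTER_CUBIC) for x in(a,b)]))
```

```text
[ 0.4844 -0.154   0.1277] [-2.66  0.05  1.64]
[ 0.4838 -0.154   0.1277] [ 0.32 -0.06 -0.41]
open t 13.2 p [ 0.4839 -0.1539  0.1277] F [-0.4  -0.2  -0.28] gap 0.0324
 t 16.1 p [ 0.4838 -0.154   0.1277] F [-0.02  0.52  0.28] gap 0.032
```

View pics/rest1.png

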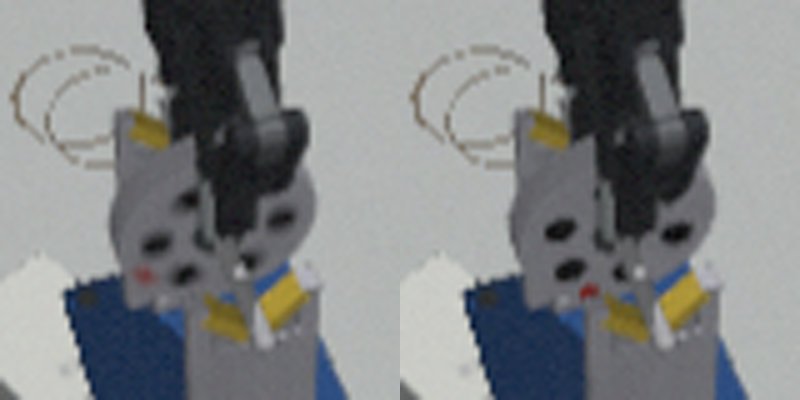

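After release the disc swung freely: the red mark went from upper right to the bottom at about (590,292) in the crop. Next I'll regrip lightly, turn the disc 60° in an arc about the shaft, and let go.

```bash
cat > turn.py <<'E'
from h import *
p=np.load("p.npy");C=p-[0,0,.0127]
def at(deg,off=0.,r=.0127):
    t=np.radians(deg);return C+(r+off)*np.array([np.sin(t),0,np.cos(t)]),quat(.013,t)
E
python3 - <<'E'
from turn import *
f0=cv2.cvtColor(bot.camera("side")["frame"],6);bot.hold(.3);f1=cv2.cvtColor(bot.camera("side")["frame"],6)
print("motion",cv2.absdiff(f0,f1)[235:315,275:355].mean(), cv2.absdiff(f0,f1)[0:80,0:80].mean())
bot.move_gripper(0,20);st("grip")
for d in range(10,61,10):
    pos,q=at(d);bot.move_linear(pos,q,velocity=.01 if d==10 else .012)
    s=bot.get_state();print(d,np.round(s["clock"],2),np.round(s["ft_force"],1))
x=bot.camera("side")["frame"]
bot.move_gripper(.032,20);st("open")
ims=[x]
for w in(.3,2.7,.5):
    bot.hold(w);ims.append(bot.camera("side")["frame"])
cv2.imwrite("pics/turn.png",np.hstack([cv2.resize(i[235:315,275:355],None,fx=2.5,fy=2.5,interpolation=cv2.INTER_CUBIC) for i in ims]));st()
E
```

```text
motion 1.8928125 1.7090625
grip t 16.77 p [ 0.4838 -0.154   0.1277] F [ 0.22 -0.17  0.77] gap 0.0156
10 17.15 [-1.3 -0.5  4.5]
20 17.48 [ 0.4 -1.5  3.4]
30 17.82 [ 1.1 -1.3  1.2]
40 18.15 [2.4 0.7 0.2]
50 18.48 [ 1.5 -0.1 -1.9]
60 18.82 [-0.6  0.3 -2.8]
open t 19.18 p [ 0.4947 -0.1541  0.1221] F [ 0.14 -0.45  0.57] gap 0.0318
 t 22.82 p [ 0.4948 -0.154   0.1213] F [ 0.27  0.16 -0.12] gap 0.0319
```

View pics/turn.png

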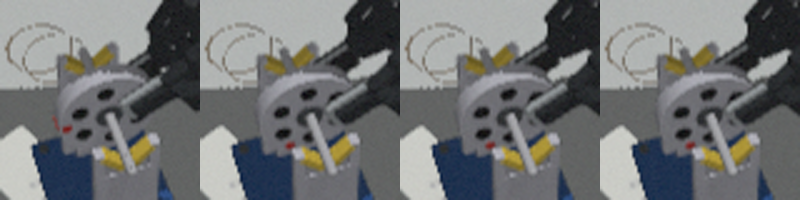

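Turning moved the red mark left to about (66,128) in the crop. After release it came back to (690,145) in the last frame, about the same angle as the first rest. I'll put numbers on the angles before lifting.

Run:
```python
from turn import *
c=bot.camera("side");K,R,t=map(np.array,(c["intrinsics"],c["R"],c["t"]));Cc=-R.T@t
def ang(im,k):
    b,g,r=[im[:,:,i].astype(int) for i in range(3)];m=(r-np.maximum(g,b)>50)
    v,u=np.nonzero(m)
    if len(u)<2:return None
    u=275+(u.mean()+.5)/k-.5;v=235+(v.mean()+.5)/k-.5
    d=R.T@np.linalg.solve(K,[u,v,1.]);X=Cc+d*(C[1]-.008-Cc[1])/d[1];X-=C
    return np.round([m.sum()/k/k,np.hypot(X[0],X[2])*1e3,np.degrees(np.arctan2(X[0],X[2]))],1)
a=cv2.imread("pics/rest1.png");print("rel,rest1",ang(a[:,:400],5),ang(a[:,400:],5))
b=cv2.imread("pics/turn.png")
for i in range(4):print(i,ang(b[:,200*i:200*i+200],2.5))
print("now",ang(c["frame"][235:315,275:355],1))
```

```text
rel,rest1 None [   4.4   33.3 -159.4]
0 [  6.6  33.6 -94.7]
1 [   5.    33.3 -153. ]
2 [   5.4   33.  -153.1]
3 [   5.1   33.1 -153.4]
now [   5.    32.3 -153.5]
```

The turn was 59–65°. The two rests are 6° apart (-159° and -153°) and the disc is now still. Next I'll bring the hand back upright, grip and lift.

Run:
```python
from turn import *
for d in range(50,-1,-10):
    pos,q=at(d);bot.move_linear(pos,q,velocity=.012)
bot.hold(1.0);a=bot.camera("side")["frame"];st("upright")
bot.move_gripper(0,60);st("grip");bot.hold(.2);b=bot.camera("side")["frame"]
pos,q=at(0)
bot.move_linear(pos+[0,0,.02],velocity=.04);bot.move_linear(pos+[0,0,.085],velocity=.08);bot.hold(.5);s=st("lifted")
c=bot.camera("side");K,R,t=map(np.array,(c["intrinsics"],c["R"],c["t"]));Cc=-R.T@t
for n,im,z in(("pre",a,0),("grip",b,0),("lift",c["frame"],s["ee_pos"][2]-pos[2])):
    f=im[150:320,270:370].astype(int);m=f[:,:,2]-f[:,:,:2].max(2)>50;v,u=np.nonzero(m)
    if len(u):
        d=R.T@np.linalg.solve(K,[u.mean()+270,v.mean()+150,1.]);X=Cc+d*(C[1]-.008-Cc[1])/d[1]-C-[0,0,z]
        print(n,len(u),np.round([np.hypot(X[0],X[2])*1e3,np.degrees(np.arctan2(X[0],X[2]))],1))
for y in(-.065,.065):print("shaft end",proj(c,C+[-.013*y,y,.085]))
cv2.imwrite("pics/final.png",cv2.resize(c["frame"][190:340,240:390],None,fx=4,fy=4,interpolation=cv2.INTER_CUBIC))
```

```text
upright t 25.93 p [ 0.4838 -0.154   0.1277] F [ 0.21  0.54 -0.47] gap 0.0322
grip t 26.21 p [ 0.4839 -0.154   0.1278] F [-0.15  0.69  3.29] gap 0.0153
lifted t 28.57 p [ 0.4838 -0.154   0.2126] F [-0.27  0.03 -3.2 ] gap 0.0148
pre 5 [  32.3 -153.5]
grip 5 [  32.3 -153.5]
lift 7 [  33.4 -153.4]
shaft end [328.1698163  273.19893922]
shaft end [305.83516228 223.25119322]
```

View pics/final.png

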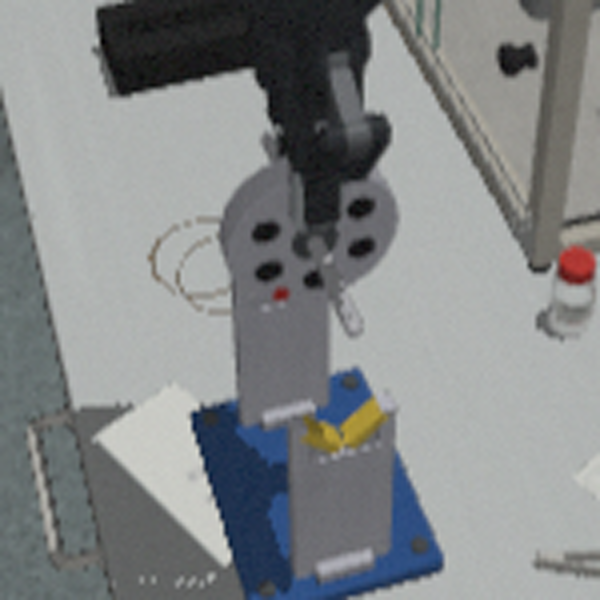

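The rotor hangs about 85 mm above its seat, clear of the notches. The red mark is at (281,295), at the same angle as when resting. The near shaft end at (352,325) is about 2 px above the prediction; it read about the same while seated level in the vees, so that is calibration bias and not tilt.

```bash
python3 -c "
from h import *
st();print(bot.hand_in())"
```

```text
t 28.62 p [ 0.4838 -0.154   0.2127] F [-0.59 -0.9  -3.91] gap 0.0151
the job is handed in; nothing more can be done
None
```

I handed the job in at 28.6 s, with the rotor held about 85 mm above its seat over the stand, heavy side down. `hand_in` reports no verdict, so I can't confirm the result beyond my own checks.

- **Seating and turning:** I rested the shaft in the vees by feel, released it and let it settle. I then turned it about 60° and let it swing freely to rest again.
- **Heavy side:** the two rests agreed within about 6° (red mark at -159°, then -153°). The mark did not move during the final grip and lift (-153.5° to -153.4°).
- **Grip and weight:** the fingers hold a 15 mm gap and the wrist reads about 3.9 N, which is the rotor's weight.
- **One disagreement:** the near shaft end showed about 2 px above its predicted spot in the side view. The offset was about the same while seated, so I took it as camera calibration, not tilt.
- **Not checked:** I did not re-measure the weights and vials at the end, but the arm never went near them.

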